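Open the capsule canister and the slide-lid box, and bring the last capsule over

ROBOT

A 6-joint arm with a two-finger parallel gripper is mounted at the origin on the work surface. World frame = base frame: x ahead of the robot, y to its left, z up, the work surface at z = 0. Lengths are in m, angles in rad, forces in N, time in s.
With the tool pointing down it reaches from about 0.225 to 0.875 m from the base axis. Payload 3.4 kg.
Tool frame: the origin (TCP) lies between the finger pads; the fingertips stand 8 mm ahead of it and the grasp point (between the pads) lies 11 mm behind it; z points along the fingers, y is the line along which they close (so a half turn about z gives the same grasp; the last joint's range is limited). The gripper opens to 85 mm and grips with 20 to 120 N. Pads are 22 mm wide; open, the fingers measure 114 mm over their backs; the gripper's body (76 mm by 85 mm) begins 54 mm behind the grasp point. The pads swing forward as they close: fully open they stand 13 mm farther back than shut.
Start: joints at [-1.237, 0.276, 1.505, -0, 1.361, -0.121], TCP at [0.253, -0.517, 0.239] pointing down, gripper open.
Joint ranges: [-2.89, 2.89], [-0.75, 2.08], [0.22, 2.7], [-1.18, 4.32], [0.11, 2.71], [-2.7, 2.7]. Speed limits (rad/s): [2.57, 2.57, 3.14, 3.14, 3.14, 3.14].

INTERFACE

Orientations are given as a unit quaternion [w, x, y, z].
In Python, from rig import manip gives the robot as it stands.
- The arm moves only by the tool move_arm, never from a script. Its argument "deltas" is a list that holds one entry, the list of rows, each a list of 5 numbers: the shift along the tool's x, y, z normalised to -1 to 1, where 1 is 80 cm, then the turn about the tool's z normalised to -1 to 1, where 1 is 120 degrees, then the closure, from -1 (fully open) to 1 (shut). In form: [[[tx, ty, tz, twist, grip], ...]]. A call has 1 to 12 rows; each row is the pose to reach, as a shift and turn from the pose commanded when the call began, along the tool's axes at that moment; what a row does not reach only later rows make up. A row lasts 1/10 s, in which the tool goes at most 50 mm and 8.59 degrees, less where a joint would pass 70% of its speed; a pose out of reach is approached as far as the arm can. A call with a number of a shift or a turn outside -1 to 1 is refused whole. A call with a gripper value outside its range is refused whole. The fingers move at their own pace and stop on an object; "squeeze" is the grip in N (left out, the last holds). Time passes only in rows, so rows that repeat a pose let the fingers close. It gives the time, the measured TCP pose, the force, the opening and the grip force at its end, in the units of the state.
- manip.get_state(): the state, without advancing time (a new reading comes with each control period).
- manip.get_image(name): name is "scene" or "top" or "wrist"; returns the picture (480x640x3 uint8, red, green, blue); there is no depth.
- manip.camera_params(name): a dict with "fx", "fy", "cx", "cy" (pixels), "R" (3x3) and "t" (3): a world point X has camera coordinates R X + t; the wrist camera has in their place "tool_from_camera" (4x4, takes a point from camera to tool coordinates, whose origin is the TCP and whose axes are the flange's). Camera axes: x right, y down, z forward; pixel columns grow to the right and rows downward; lengths in m; the calibration is good to about 2 mm. A picture is of the moment at which its call begins: read the wrist's pose just before it. camera_params takes no time and is no camera call.
- manip.sign_off(): hands the job in; it is judged then, once.
The state is a dict: "clock": time; "qpos": joint angles; "qd": joint speeds; "effort": joint torques, N m; "position": TCP position; "ee_rot": TCP orientation; "contact_force": force on the tool from outside, world axes, zero at the start; "moment": the same for the moment, N m; "width": finger opening in m; "gripper_force": force on a finger pad.
Only numpy, scipy, OpenCV 4.12 (cv2) and the standard library are available. Lean on these libraries where they do the work, as an engineer would, in place of code of your own. Each camera call takes 0.05 s, during which the arm holds its last target. There are 200 camera calls.

TASK

The red capsule canister is to be refilled from the wooden box: first twist the canister's lid loose anticlockwise, regripping as often as it takes, lift it off and set it down right way up on the shelf. Then raise the front end of the box's sliding lid over its stop lip, slide it right out and lay it flat on the shelf, grip bar up, take out the last capsule and lower it into the canister's mouth. Set the lids down rather than dropping them, let go of everything, and leave the other things on the shelf where they are.

Things in the scene. Friction and masses are not known exactly. Their poses are not given: they have to be found in the camera images.
- canister: Red tin canister for espresso capsules, held fast on the shelf by a suction foot (it neither turns nor slides). Origin: centre of its underside, z up; a white dot on the body marks +x. Body 66 mm across and 98 mm high, then a neck 53 mm across up to the rim at 122 mm; the lid covers 100 to 127 mm.
- canister_mouth (a point): Centre of the canister's mouth, at rim height (122 mm above the shelf), axes as the canister's. The opening is 48 mm across, its wall 2.5 mm. It is filled with capsules up to 42 mm below the rim. A white sealing ring, up to 4 mm above the rim, presses the closed lid up against the thread with about 8 N.
- canister_thread (a point): On the canister's axis, 113 mm above the shelf, at the neck's two-start thread, axes as the canister's. The closed lid's x axis stands 0.14 to 0.35 rad anticlockwise (from above) from this x axis. From 2.61 to 2.99 rad, where a stop ends the turn, the lid's two lugs are out of the thread and it lifts straight off; before, the thread holds it down.
- canister_lid_center (a point): Brass ribbed twist-off lid, 68 mm across, 27 mm high, 60 g. The point: on its axis, 13.5 mm above its lower edge (114 mm above the shelf when closed); z up, x along the white stripe on top. Unscrews anticlockwise seen from above by 2.3 to 2.8 rad, against some 0.3 N m at first; climbs only 2 mm, so fingers need not follow. It stays put when let go between twists.
- slide_box: Wooden box with a sliding lid, screwed to the shelf: 130 mm long (x), 84 mm wide, 55 mm high. Origin: centre of its underside, z up; the lid slides out along -x, towards the robot. Floor 5 mm thick; inside 118 x 66 mm. The lid lies in grooves in the long sides, with 6 mm of play upwards. The wall at +x is full height.
- slide_box_lip (a point): Middle of the top of the box's low end wall (the stop lip), 62 mm from the box's centre towards -x, 39 mm above the shelf; axes as the box's. It stands 3 mm above the closed lid's underside: raise the lid's end by 4 to 5 mm (over 3, at most 6), then slide it out over the lip, level, for at least 125 mm to leave the grooves.
- slide_lid_bar (a point): Loose sliding lid, a wooden board 114 x 74 x 5 mm, 45 g, with a dark grip bar on top: 10 mm thick (x), 44 mm long (y), 14 mm high. The point: the bar's centre, 12 mm above the board's underside, 40 mm from the board's centre towards its -x end. In the closed box it is 48 mm above the shelf; axes as the box's, z up.
- capsule_center (a point): Copper-coloured espresso capsule, 28 mm high, 14 g, standing flange down on the floor of the slide box, under its lid. Body 31 mm across just above the flange, 29 mm at 23 mm height, domed above; flange at the bottom 37 mm across, 1.5 mm thick. The point: on its axis, 14 mm above its underside; z up.
- glass_cup: Bystander: clear glass cup, 64 mm across, 85 mm high, standing between the canister's and the box's places, nearer to the robot. Origin: centre of its underside. The shelf in front of the canister and of the box (towards the robot, at least 180 mm) is kept clear.
- cezve: Bystander: stainless cezve, 84 mm across, 85 mm high, with a long black handle (165 mm from its axis, along its x, up to 103 mm high), between the canister's and the box's places, farther out. Origin: centre of its underside.
- saucers: Bystander: stack of three white saucers, 116 mm across, 30 mm high, at the left. Origin: centre of its underside.
- spice_jar: Bystander: amber spice jar, 48 mm across, 105 mm high, at the right. Origin: centre of its underside.
- measuring_spoon: Bystander: blue plastic measuring spoon, 120 mm long, lying beside the cezve's handle. Origin: centre of its underside.
- sugar_bowl: Bystander: blue bowl, 96 mm across, 50 mm high, farther out at the right. Origin: centre of its underside.
- mug: Bystander: white mug, 80 mm across, 90 mm high, farther out at the left. Origin: centre of its underside.
Things that resemble listed ones, but are neither listed nor needed, are in the scene too. Of the things that look like the part that bears canister_lid_center, the larger one is meant. There is more than one size of the part that bears slide_lid_bar; the job needs the larger.

How it is judged:
On the way, in this order (a step that is already met when the one before it is completed fails the run):
1. the canister's lid is off, standing right way up on the shelf and released (height (world z) of canister_lid_center below 0.019 m and angle between canister_lid_center's own z axis and vertical below 0.12 rad and linear speed of canister_lid below 0.03 m/s and contact force between the fingers and canister_lid below 0.05 N), for 0.2 s.
2. the sliding lid is out of the box, lying flat on the shelf with its bar up and released (height (world z) of slide_lid_bar below 0.018 m and angle between slide_lid_bar's own z axis and vertical below 0.12 rad and linear speed of slide_lid below 0.03 m/s and contact force between the fingers and slide_lid below 0.05 N), for 0.2 s.
3. the capsule lies inside the canister, below its rim, released (horizontal distance between capsule_center and canister_mouth below 0.022 m and z of capsule_center in the frame of canister_mouth below -0.01 m and linear speed of capsule below 0.03 m/s and contact force between the fingers and capsule below 0.05 N), for 0.2 s.
At the end, for the whole second after the job is handed in: Canister lid right way up on the shelf (centre under 19 mm, tilt under 0.12 rad), sliding lid flat on the shelf, bar up (bar centre under 18 mm, tilt under 0.12 rad), capsule in the canister (centre 10 mm or more below the rim, within 22 mm of the axis); all at rest and released (all of step 1 and all of step 2 and all of step 3); the robot touches nothing.
It fails at once if a bystander (glass cup, cezve, saucers, spice jar, measuring spoon, sugar bowl or mug) is shifted by more than 30 mm (distance of any of glass_cup, cezve, saucers, spice_jar, measuring_spoon, sugar_bowl, mug from where it was at the start of the episode above 0.03 m).
It fails at once if the canister's lid is dropped: it comes down on the shelf faster than 0.6 m/s (height (world z) of canister_lid_center below 0.03 m and linear speed of canister_lid above 0.6 m/s).
It fails at once if the sliding lid is dropped: it comes down on the shelf faster than 0.6 m/s (height (world z) of slide_lid_bar below 0.03 m and linear speed of slide_lid above 0.6 m/s).
It fails at once if the capsule is thrown or dropped into the canister from well above it: faster than 1.15 m/s inside (horizontal distance between capsule_center and canister_mouth below 0.03 m and z of capsule_center in the frame of canister_mouth below 0 m and linear speed of capsule above 1.15 m/s).
It also fails if it takes over 64 s, if anything falls off the work surface, if the arm or the gripper's body presses on something with over 40 N, if the wrist force passes 120 N, or if a joint passes its speed limit or range.

## Working session

There is one attempt and no reset: what is moved stays moved. The work goes in short steps, Python scripts to look and compute and a tool call to move; the robot and the scene stay as the last step left them, time stands still between calls to the robot, and variables do not carry over. Pictures are saved under pics/ and viewed, at most 10 in all, crops included, and the job is handed in when it is done.

Besides the shell and the picture viewer there is one more tool, called as a command line: name --argument value ..., lists and objects as JSON in quotes. move_arm: Moves the arm, as the interface text tells. Scaled input: -1 to 1 covers 80 cm each way for a shift and 120 degrees each way for a turn. Its arguments: {"type":"object","properties":{"deltas":{"type":"array","items":{"type":"array","items":{"type":"array","items":{"type":"number","minimum":-1,"maximum":1}}}},"squeeze":{"type":"number"}},"required":["deltas"]}

```bash
mkdir -p pics; ls; python3 - <<'E'
from rig import manip
import cv2,numpy as np
s=manip.get_state();print(s)
for n in("scene","top"):
    im=manip.get_image(n);cv2.imwrite(f"pics/{n}0.png",im[:,:,::-1]);p=manip.camera_params(n);print(n,p)
print(manip.camera_params("wrist"))
E
```

```text
pics
{'clock': 0.0, 'qpos': array([-1.23700947e+00,  2.76587687e-01,  1.50615625e+00,  4.56864401e-06,
        1.36068480e+00, -1.20967780e-01]), 'qd': array([-0.00014328,  0.00048151,  0.00085981,  0.00235642, -0.00151765,
        0.00121323]), 'effort': array([-1.38625066e-03, -4.16786528e+01, -2.45808059e+01, -2.79552760e-04,
        1.11167549e-02, -6.10050421e-06]), 'position': array([ 0.25240543, -0.51605985,  0.23843465]), 'ee_rot': array([-9.13085449e-04,  9.74260655e-01,  2.25422566e-01, -9.52830379e-05]), 'contact_force': array([0.13538516, 0.53817734, 0.55262206]), 'moment': array([-0.01328375, -0.02243114, -0.03026133]), 'gripper_force': 0.0, 'width': 0.08536839661800766}
scene {'fx': 501.9406074521862, 'fy': 501.9406074521862, 'cx': 319.7849210736964, 'cy': 236.39670954028105, 'R': array([[ 0.83632245,  0.54822986, -0.00296381],
       [ 0.42965647, -0.65877796, -0.61758151],
       [-0.34052912,  0.51522386, -0.7865013 ]]), 't': array([-0.52104813, -0.19484849,  1.44875875])}
top {'fx': 538.0225703241191, 'fy': 538.0225703241191, 'cx': 316.8374572952396, 'cy': 239.2425726869213, 'R': array([[ 0.01381526, -0.99968953,  0.02073603],
       [-0.99224847, -0.0162679 , -0.12320033],
       [ 0.12349941, -0.01887325, -0.99216516]]), 't': array([-0.02668228,  0.62109694,  1.36008159])}
{'fx': 388.6741377223516, 'fy': 388.6741377223516, 'cx': 321.4530180032135, 'cy': 236.39674784270986, 'tool_from_camera': array([[-3.11934860e-04, -9.46932691e-01, -3.21431767e-01,
         8.17044510e-02],
       [ 9.99999894e-01, -4.03770819e-04,  2.19047925e-04,
        -5.77728043e-04],
       [-3.37208408e-04, -3.21431664e-01,  9.46932717e-01,
        -1.35923143e-01],
       [ 0.00000000e+00,  0.00000000e+00,  0.00000000e+00,
         1.00000000e+00]])}
```

View pics/top0.png

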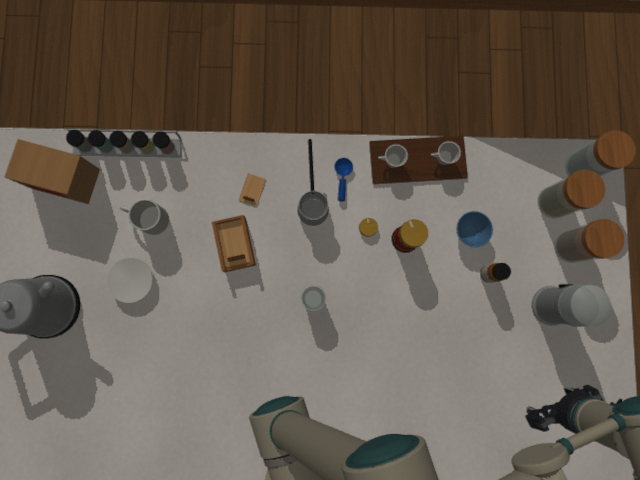

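View pics/scene0.png

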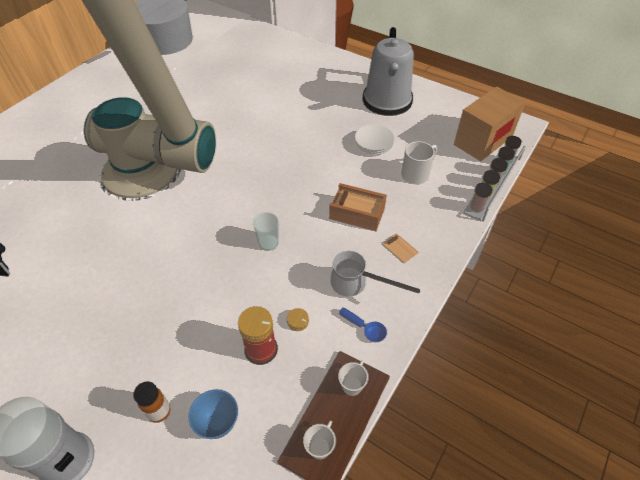

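The top view shows the canister's brass lid at (413,234), with the small decoy lid at (369,227). The box is at (234,243) with its bar at (236,259), the cup at (314,298) and the cezve at (313,207). The scene view agrees: lid (256,322), box (358,206).

```bash
cat > h.py <<'E'
import numpy as np,cv2
from rig import manip
from scipy.spatial.transform import Rotation as Rn
def rot(q): return Rn.from_quat(np.r_[q[1:],q[0]]).as_matrix()
def cam(name,s=None):
    p=manip.camera_params(name)
    K=(p['fx'],p['fy'],p['cx'],p['cy'])
    if name!='wrist': return K,p['R'].T,-p['R'].T@p['t']
    T=p['tool_from_camera'];R=rot(s['ee_rot'])
    return K,R@T[:3,:3],R@T[:3,3]+s['position']
def onplane(c,uv,z):
    K,R,o=c;uv=np.atleast_2d(np.asarray(uv,float))
    d=np.c_[(uv[:,0]-K[2])/K[0],(uv[:,1]-K[3])/K[1],np.ones(len(uv))]@R.T
    return o+d*((z-o[2])/d[:,2])[:,None]
def proj(c,X):
    K,R,o=c;p=(np.atleast_2d(X)-o)@R
    return np.c_[p[:,0]/p[:,2]*K[0]+K[2],p[:,1]/p[:,2]*K[1]+K[3]]
def shot(name,fn=None):
    s=manip.get_state();im=manip.get_image(name)
    if fn: cv2.imwrite(fn,im[:,:,::-1])
    return s,im,cam(name,s)
def blobs(m,amin=30):
    n,l,st,c=cv2.connectedComponentsWithStats(m.astype(np.uint8))
    return [(st[i,4],c[i].round(1),l==i) for i in np.argsort(-st[:,4]) if i and st[i,4]>=amin]
def totool(s,X): # world displacement from TCP in tool axes, normalised
    return rot(s['ee_rot']).T@(np.asarray(X)-s['position'])/.8
E
python3 - <<'E'
from h import *
for n,box in(("top",(350,200,450,280)),("scene",(220,290,320,370))):
    im=cv2.imread(f"pics/{n}0.png");h=cv2.cvtColor(im,cv2.COLOR_BGR2HSV);c=cam(n)
    m=cv2.inRange(h,(17,110,90),(32,255,255));k=np.zeros_like(m);k[box[1]:box[3],box[0]:box[2]]=1
    for a,ct,mm in blobs((m>0)&(k>0))[:3]: print(n,a,ct,"top?",onplane(c,ct,.12))
im=cv2.imread("pics/top0.png");h=cv2.cvtColor(im,cv2.COLOR_BGR2HSV)
for p in [(234,243),(245,230),(220,225),(236,259),(252,190)]: print(p,h[p[1],p[0]])
m=cv2.inRange(h,(5,90,40),(22,255,255));k=np.zeros_like(m);k[205:280,205:265]=1
c=cam("top")
for a,ct,mm in blobs((m>0)&(k>0))[:2]:
    cs,_=cv2.findContours(mm.astype(np.uint8),0,2);r=cv2.minAreaRect(cs[0]);print(a,ct,r)
    q=cv2.boxPoints(r);print(onplane(c,q,.05).round(3), onplane(c,r[0],.05))
for n,b in(("top",(205,205,265,280)),):
    cv2.imwrite("pics/c1.png",np.hstack([cv2.resize(im[205:280,205:265],None,fx=6,fy=6,interpolation=2),cv2.resize(im[205:280,380:440],None,fx=6,fy=6,interpolation=2)]))
print(onplane(c,[(314,298),(313,207)],.085))
E
```

```text
top 559 [414.  232.7] top? [[ 0.63144778 -0.25461895  0.12      ]]
top 243 [368.4 226.7] top? [[ 0.64447026 -0.14215551  0.12      ]]
scene 937 [254.9 323.8] top? [[ 0.63736714 -0.25805757  0.12      ]]
scene 363 [297.2 318.9] top? [[ 0.70193188 -0.20269601  0.12      ]]
(234, 243) [ 16 130 133]
(245, 230) [ 13 166 103]
(220, 225) [ 16 125  86]
(236, 259) [ 14 147  52]
(252, 190) [ 16 132 133]
1727 [233.1 243.1] ((233.0487823486328, 243.06097412109375), (51.68384552001953, 33.734188079833984), 77.90524291992188)
[[0.662 0.256 0.05 ]
 [0.682 0.172 0.05 ]
 [0.552 0.14  0.05 ]
 [0.532 0.224 0.05 ]] [[0.60661285 0.19796759 0.05      ]]
[[ 0.46877389 -0.01141246  0.085     ]
 [ 0.69774735 -0.00556723  0.085     ]]
```

View pics/c1.png

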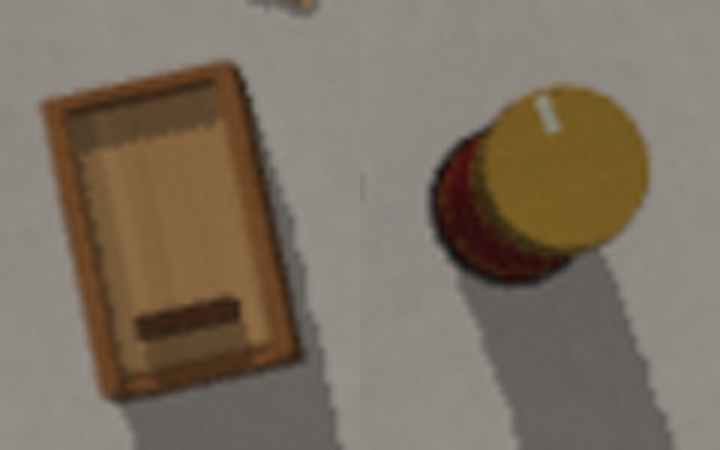

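The box's yaw is about 14° with its centre near (0.607, 0.198), and its bar is at the end nearest the robot. The canister lid is at about (0.633, -0.256), stripe roughly along +x. I'll move above the canister.

move_arm --deltas '[[[0.569,-0.083,-0.014,0.217,-1],[0.569,-0.083,-0.014,0.217,-1],[0.569,-0.083,-0.014,0.217,-1],[0.569,-0.083,-0.014,0.217,-1],[0.569,-0.083,-0.014,0.217,-1],[0.569,-0.083,-0.014,0.217,-1],[0.569,-0.083,-0.014,0.217,-1],[0.569,-0.083,-0.014,0.217,-1],[0.569,-0.083,-0.014,0.217,-1],[0.569,-0.083,-0.014,0.217,-1],[0.569,-0.083,-0.014,0.217,-1],[0.569,-0.083,-0.014,0.217,-1]]]' --squeeze 60

```text
clock: 1.3
position: [0.632, -0.2567, 0.2496]
ee_rot: [0.0, 1.0, 0.001, -0.001]
contact_force: [-0.7, 0.2, -0.8]
width: 0.0852
gripper_force: 0.0
```

```bash
python3 - <<'E'
from h import *
s,im,c=shot("wrist","pics/w1.png");print(s['clock'],s['position'],s['ee_rot'],s['qpos'].round(3))
h=cv2.cvtColor(im,cv2.COLOR_RGB2HSV)
m=cv2.inRange(h,(17,110,90),(32,255,255))
for a,ct,mm in blobs(m>0,300)[:3]:
    cs,_=cv2.findContours(mm.astype(np.uint8),0,2);(e,d,_)=cv2.minAreaRect(cs[0])
    cc,r=cv2.minEnclosingCircle(cs[0]);print(a,ct,cc,r,onplane(c,cc,.127))
w=blobs(cv2.inRange(h,(0,0,170),(180,60,255))>0,20)
for a,ct,mm in w[:5]:print('white',a,ct,onplane(c,ct,.127))
E
```

```text
1.3 [ 0.63196129 -0.25672839  0.24962661] [ 1.27882806e-05  9.99999195e-01  6.87912134e-04 -1.06625895e-03] [-4.870e-01  4.360e-01  1.233e+00 -1.000e-03  1.475e+00  1.082e+00]
7195 [317.  225.6] (316.7351989746094, 224.2963104248047) 49.57715606689453 [[ 0.63442067 -0.25345665  0.127     ]]
2104 [212.1 163.8] (212.05555725097656, 163.1666717529297) 27.060270309448242 [[ 0.67653932 -0.18450531  0.127     ]]
white 172990 [322.9 206.5] [[ 0.64716089 -0.25771269  0.127     ]]
white 341 [534.5 474.1] [[ 0.40252311 -0.44626336  0.127     ]]
white 339 [108.4 474.1] [[ 0.4024781  -0.06791519  0.127     ]]
white 212 [100.5 386.4] [[ 0.4972095  -0.07820294  0.127     ]]
white 165 [303.7 200.1] [[ 0.65163548 -0.24463256  0.127     ]]
```

View pics/w1.png

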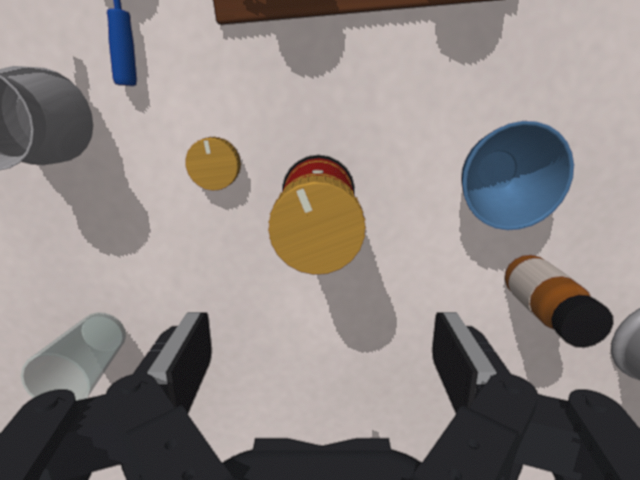

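The lid is centred under the tool at (317,225) px, about (0.633, -0.254), with its stripe at about 27°. The way is clear, so I'll descend and grip.

move_arm --deltas '[[[0.001,-0.0035,0.06,0,-1],[0.001,-0.0035,0.12,0,-1],[0.001,-0.0035,0.16,0,-1],[0.001,-0.0035,0.19,0,-1],[0.001,-0.0035,0.19,0,-1],[0.001,-0.0035,0.19,0,1],[0.001,-0.0035,0.19,0,1],[0.001,-0.0035,0.19,0,1],[0.001,-0.0035,0.19,0,1],[0.001,-0.0035,0.19,0,1],[0.001,-0.0035,0.19,0,1],[0.001,-0.0035,0.19,0,1]]]' --squeeze 60

```text
clock: 2.55
position: [0.6335, -0.2547, 0.1005]
ee_rot: [0.001, 1.0, 0.0, 0.001]
contact_force: [-2.3, 1.0, 6.7]
width: 0.0667
gripper_force: 68.7
```

move_arm --deltas '[[[0,0,0,-0.07,1],[0,0,0,-0.14,1],[0,0,0,-0.21,1],[0,0,0,-0.28,1],[0,0,0,-0.35,1],[0,0,0,-0.42,1],[0,0,0,-0.49,1],[0,0,0,-0.56,1],[0,0,0,-0.63,1],[0,0,0,-0.7,1],[0,0,0,-0.7,1]]]' --squeeze 80

```text
clock: 3.65
position: [0.6331, -0.2524, 0.1002]
ee_rot: [-0.001, 0.742, 0.67, 0.001]
contact_force: [-2.8, 5.8, 7.8]
width: 0.0668
gripper_force: 89.8
```

```bash
python3 - <<'E'
from h import *
s=manip.get_state();print(s['contact_force'],s['moment'],s['qpos'],s['width'])
s,im,c=shot("top","pics/t2.png")
s,im2,c2=shot("wrist","pics/w2.png")
cv2.imwrite("pics/v2.png",np.hstack([cv2.resize(im[190:270,370:450],(400,400)),cv2.resize(im2[100:400,120:520],(400,300))[:, :].repeat(1,0) if 0 else cv2.copyMakeBorder(cv2.resize(im2[100:400,120:520],(400,300)),0,100,0,0,0)])[:,:,::-1])
E
```

```text
[-2.76020697  5.77925043  7.81209863] [0.8038479  0.59002302 0.11696892] [-0.48240063  0.52705148  1.45674742  0.00214513  1.15844333 -0.38183309] 0.06683519627769378
```

View pics/v2.png

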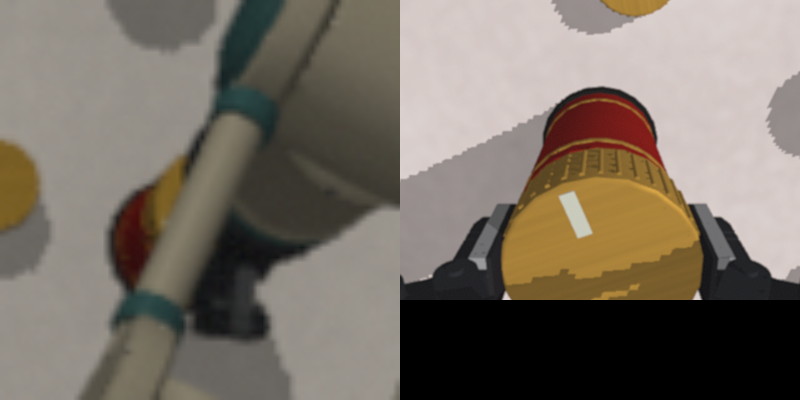

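The lid's stripe (wrist crop, about (575,215)) kept its angle to the fingers, so the lid turned without slipping. I'll turn the remaining 62° or so and try a small lift.

move_arm --deltas '[[[0,0,0,-0.07,1],[0,0,0,-0.14,1],[0,0,0,-0.21,1],[0,0,0,-0.28,1],[0,0,0,-0.35,1],[0,0,0,-0.42,1],[0,0,0,-0.48,1],[0,0,0,-0.52,1],[0,0,0,-0.52,1],[0,0,-0.005,-0.52,1],[0,0,-0.01,-0.52,1],[0,0,-0.012,-0.52,1]]]'

```text
clock: 4.95
position: [0.6315, -0.2536, 0.1075]
ee_rot: [-0.002, 0.289, 0.957, -0.0]
contact_force: [-4.5, 1.9, -4.0]
width: 0.0666
gripper_force: 89.7
```

move_arm --deltas '[[[0,0,-0.01,0,1],[0,0,-0.02,0,1],[0,0,-0.04,0,1],[0,0,-0.07,0,1],[0,0,-0.07,0,1]]]'

```text
clock: 5.45
position: [0.6374, -0.2563, 0.1697]
ee_rot: [0.007, 0.289, 0.957, -0.001]
contact_force: [-0.7, 0.1, -0.5]
width: 0.0665
gripper_force: 90.1
```

```bash
python3 - <<'E'
from h import *
s,im,c=shot("wrist","pics/w3.png");print(s['position'],s['ee_rot'],s['contact_force'],s['qpos'])
cv2.imwrite("pics/v3.png",im[:,:,::-1])
E
```

```text
[ 0.6374077  -0.25632572  0.16972314] [ 0.00674465  0.28888562  0.95733907 -0.00122727] [-0.69932595  0.06448116 -0.53358556] [-4.83612494e-01  4.76339470e-01  1.36363433e+00  1.50631715e-04
  1.28790870e+00 -1.46831045e+00]
```

View pics/v3.png

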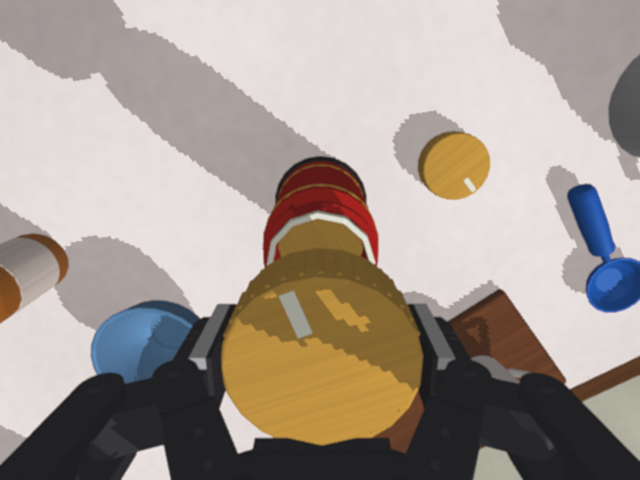

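The lid is off (neck ring visible at (320,230)) and held level. I'll carry it to the clear shelf in front and lower it.

move_arm --deltas '[[[0.06,-0.03,0,0,1],[0.1,-0.05,0,0,1],[0.1305,-0.0656,0.02,0,1],[0.1305,-0.0656,0.07,0,1],[0.1305,-0.0656,0.12,0,1],[0.1305,-0.0656,0.16,0,1],[0.1305,-0.0656,0.185,0,1],[0.1305,-0.0656,0.19,0,1],[0.1305,-0.0656,0.19,0,1]]]'

```text
clock: 6.4
position: [0.5172, -0.2402, 0.0115]
ee_rot: [-0.0, 0.289, 0.957, 0.0]
contact_force: [-0.6, -0.4, -0.5]
width: 0.0665
gripper_force: 90.1
```

move_arm --deltas '[[[0,0,0.005,0,1],[0,0,0.008,0,1],[0,0,0.01,0,1],[0,0,0.01,0,1]]]'

```text
clock: 6.8
position: [0.5174, -0.2403, 0.0045]
ee_rot: [0.0, 0.289, 0.957, -0.0]
contact_force: [-0.2, 0.1, -0.2]
width: 0.0665
gripper_force: 90.1
```

move_arm --deltas '[[[0,0,0.002,0,1],[0,0,0.004,0,1],[0,0,0.005,0,1],[0,0,0.005,0,1]]]'

```text
clock: 7.2
position: [0.5174, -0.2403, 0.0014]
ee_rot: [0.0, 0.289, 0.957, -0.0]
contact_force: [-1.1, 1.2, 8.3]
width: 0.0665
gripper_force: 95.4
```

It has touched down, so I'll release, rise and look at it.

move_arm --deltas '[[[0,0,0,0,-1],[0,0,0,0,-1],[0,0,0,0,-1],[0,0,0,0,-1],[0,0,-0.03,0,-1],[0,0,-0.09,0,-1],[0,0,-0.15,0,-1],[0,0,-0.21,0,-1],[0,0,-0.27,0,-1],[0,0,-0.3,0,-1],[0,0,-0.3,0,-1]]]'

```text
clock: 8.3
position: [0.5192, -0.2414, 0.2448]
ee_rot: [0.005, 0.289, 0.957, -0.001]
contact_force: [0.5, 0.0, -0.5]
width: 0.0849
gripper_force: 0.0
```

```bash
python3 - <<'E'
from h import *
s,im,c=shot("wrist","pics/w4.png");print(s['clock'],s['position'],s['ee_rot'],s['qpos'].round(3))
h=cv2.cvtColor(im,cv2.COLOR_RGB2HSV)
m=cv2.inRange(h,(17,110,90),(32,255,255))
for a,ct,mm in blobs(m>0,300)[:3]:
    cs,_=cv2.findContours(mm.astype(np.uint8),0,2)
    cc,r=cv2.minEnclosingCircle(cs[0]);print(a,ct,cc,r,onplane(c,cc,.027),cv2.minAreaRect(cs[0])[1])
# canister mouth: red body & its ring
m=cv2.inRange(h,(0,130,60),(8,255,255))|cv2.inRange(h,(172,130,60),(180,255,255))
for a,ct,mm in blobs(m>0,300)[:2]:print('red',a,ct)
E
```

```text
8.3 [ 0.51920179 -0.24135992  0.24475673] [ 0.00457635  0.28883426  0.95736735 -0.00125893] [-0.557  0.264  1.508 -0.     1.36  -1.541]
3979 [321.4 193.9] (321.42681884765625, 193.03659057617188) 36.63126754760742 [[ 0.51530222 -0.23970525  0.027     ]] (72.1249008178711, 71.41779327392578)
1724 [471.5 259.9] (470.73486328125, 259.67425537109375) 25.531007766723633 [[ 0.65192551 -0.15449778  0.027     ]] (45.615787506103516, 48.299068450927734)
1049 [386.4 342.3] (386.5, 342.0) 25.224096298217773 [[ 0.68784882 -0.27136524  0.027     ]] (27.60947036743164, 50.411319732666016)
red 2138 [370.  280.8]
red 1998 [380.1 316.2]
```

View pics/w4.png

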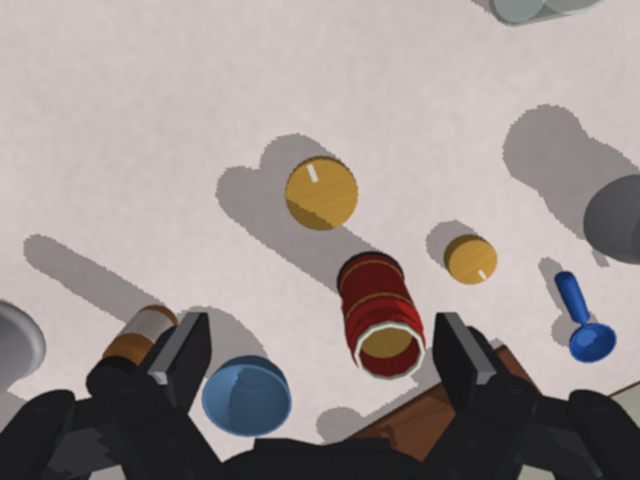

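The canister lid stands flat and right way up at (321,194) px, about (0.515, -0.240). The open mouth is at about (389,350) px. Next I'll go above the box's grip bar, with the fingers closing along the box's x.

move_arm --deltas '[[[0.2466,0.4794,0,0.355,-1],[0.2466,0.4794,0,0.355,-1],[0.2466,0.4794,0,0.355,-1],[0.2466,0.4794,0,0.355,-1],[0.2466,0.4794,0,0.355,-1],[0.2466,0.4794,0,0.355,-1],[0.2466,0.4794,0,0.355,-1],[0.2466,0.4794,0,0.355,-1],[0.2466,0.4794,0,0.355,-1],[0.2466,0.4794,0,0.355,0.1],[0.2466,0.4794,0,0.355,0.1],[0.2466,0.4794,0,0.355,0.1]]]'

```text
clock: 9.55
position: [0.5641, 0.1875, 0.2385]
ee_rot: [-0.001, 0.617, 0.787, -0.002]
contact_force: [0.0, -0.1, 0.2]
width: 0.0441
gripper_force: 0.0
```

```bash
python3 - <<'E'
from h import *
s,im,c=shot("wrist","pics/w5.png");print(s['clock'],s['position'],s['ee_rot'],s['qpos'].round(3),s['width'])
h=cv2.cvtColor(im,cv2.COLOR_RGB2HSV)
g=cv2.inRange(h,(5,70,30),(22,255,90))
for a,ct,mm in blobs(g>0,150)[:6]:
    cs,_=cv2.findContours(mm.astype(np.uint8),0,2);r=cv2.minAreaRect(cs[0])
    print(a,ct,r,onplane(c,ct,.055)[0].round(4));
    if a<6000: print(onplane(c,cv2.boxPoints(r),.055).round(4).tolist())
E
```

```text
9.55 [0.56414865 0.18748531 0.23846162] [-7.26330639e-04  6.17030621e-01  7.86937250e-01 -1.56539262e-03] [ 2.040e-01  3.080e-01  1.461e+00 -1.000e-03  1.376e+00 -3.600e-02] 0.04413546999261739
2757 [614.3 398.2] ((614.6387329101562, 387.1114501953125), (45.07231903076172, 116.34664154052734), 30.033281326293945) [0.8956 0.0659 0.055 ]
[[0.8641, 0.0212, 0.055], [0.865, 0.1447, 0.055], [0.913, 0.1311, 0.055], [0.9173, 0.0033, 0.055]]
575 [373.8 152.5] ((375.0, 152.0), (148.0, 4.0), -0.0) [0.5924 0.2419 0.055 ]
[[0.5356, 0.2267, 0.055], [0.5349, 0.2298, 0.055], [0.6507, 0.2583, 0.055], [0.6518, 0.2553, 0.055]]
507 [329.2 203.1] ((329.0, 204.0), (50.0, 10.0), 90.0) [0.5677 0.1926 0.055 ]
[[0.5585, 0.2114, 0.055], [0.5666, 0.2134, 0.055], [0.5773, 0.1714, 0.055], [0.5689, 0.1694, 0.055]]
460 [442.3 206.8] ((440.9245910644531, 210.3949432373047), (28.935956954956055, 83.56764221191406), 25.277719497680664) [0.6612 0.2124 0.055 ]
[[0.6445, 0.1758, 0.055], [0.6525, 0.2452, 0.055], [0.6769, 0.2407, 0.055], [0.6704, 0.1703, 0.055]]
251 [480.1 253.4] ((479.9435729980469, 253.4541473388672), (8.731281280517578, 29.2012882232666), 39.09385681152344) [0.7076 0.1804 0.055 ]
[[0.6996, 0.17, 0.055], [0.7076, 0.1938, 0.055], [0.7152, 0.1905, 0.055], [0.7074, 0.1664, 0.055]]
```

View pics/w5.png

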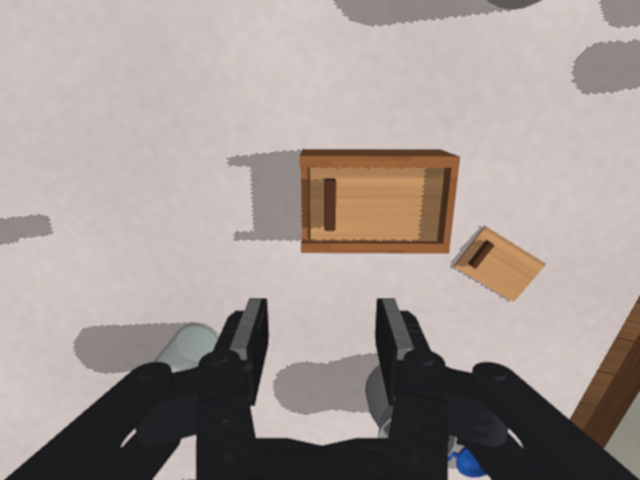

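The box appears square in the view. The bar is at (329,204) px, about (0.567, 0.192), and the small decoy lid is at (497,262). I'll descend over the bar in two stages.

move_arm --deltas '[[[0.0045,0.0055,0.06,0,0.2],[0.0045,0.0055,0.12,0,0.2],[0.0045,0.0055,0.18,0,0.2],[0.0045,0.0055,0.2,0,0.2],[0.0045,0.0055,0.2,0,0.2],[0.0045,0.0055,0.2,0,0.2]]]'

```text
clock: 10.2
position: [0.5691, 0.1919, 0.0806]
ee_rot: [0.0, 0.618, 0.786, 0.0]
contact_force: [0.0, 0.2, 0.4]
width: 0.0338
gripper_force: 0.0
```

```bash
python3 - <<'E'
from h import *
s,im,c=shot("wrist","pics/w6.png");print(s['clock'],s['position'],s['ee_rot'],s['width'])
h=cv2.cvtColor(im,cv2.COLOR_RGB2HSV)
g=cv2.inRange(h,(3,60,20),(25,255,90))
for a,ct,mm in blobs(g>0,300)[:6]:
    cs,_=cv2.findContours(mm.astype(np.uint8),0,2);r=cv2.minAreaRect(cs[0])
    print(a,ct,r[1:],onplane(c,ct,.055)[0].round(4))
E
```

```text
10.2 [0.56906749 0.19186001 0.08059385] [3.16853670e-04 6.17653381e-01 7.86450353e-01 2.07752909e-04] 0.03377086185190024
2264 [528.2 290.5] ((18.988481521606445, 127.64033508300781), 10.407711029052734) [0.6601 0.2159 0.055 ]
642 [318.5 283.9] ((90.0, 19.0), 90.0) [0.5655 0.1963 0.055 ]
631 [565.  347.6] ((13.303739547729492, 47.523712158203125), 43.53120040893555) [0.6898 0.1916 0.055 ]
```

View pics/w6.png

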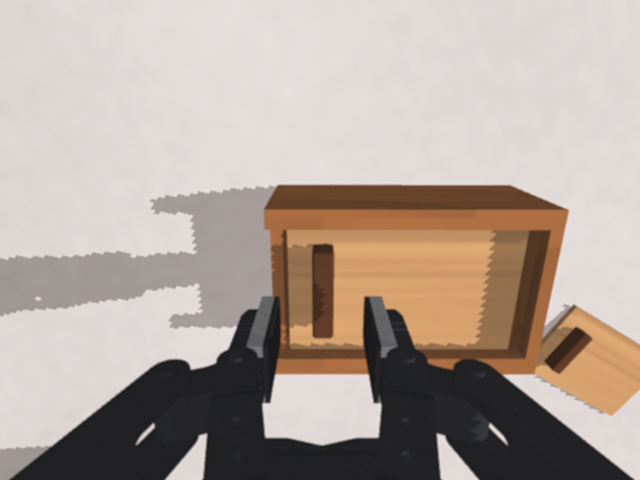

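The bar is between the open fingers at (322,291) px, about (0.5665, 0.1935). I'll make a small correction, descend and grip.

move_arm --deltas '[[[0.002,-0.0027,0.015,0,0.2],[0.002,-0.0027,0.03,0,0.2],[0.002,-0.0027,0.035,0,0.2],[0.002,-0.0027,0.035,0,0.2],[0.002,-0.0027,0.035,0,1],[0.002,-0.0027,0.035,0,1],[0.002,-0.0027,0.035,0,1],[0.002,-0.0027,0.035,0,1],[0.002,-0.0027,0.035,0,1]]]' --squeeze 40

```text
clock: 11.15
position: [0.5666, 0.1942, 0.0525]
ee_rot: [0.001, 0.617, 0.787, 0.001]
contact_force: [2.1, 0.9, 0.2]
width: 0.0086
gripper_force: 42.1
```

move_arm --deltas '[[[0,0,-0.003,0,1],[0,0,-0.0056,0,1],[0,0,-0.0056,0,1],[0,0,-0.0056,0,1]]]'

```text
clock: 11.55
position: [0.5652, 0.1939, 0.0564]
ee_rot: [-0.0, 0.617, 0.787, -0.001]
contact_force: [-0.3, -0.5, -0.2]
width: 0.0086
gripper_force: 42.0
```

move_arm --deltas '[[[0,0,-0.0006,0,1],[0,-0.006,-0.0006,0,1],[0,-0.014,-0.0006,0,1],[0,-0.022,-0.0006,0,1],[0,-0.03,-0.0006,0,1],[0,-0.03,-0.0006,0,1]]]'

```text
clock: 12.15
position: [0.541, 0.188, 0.057]
ee_rot: [-0.0, 0.617, 0.787, -0.001]
contact_force: [0.6, 0.2, -0.7]
width: 0.0087
gripper_force: 42.0
```

Sliding freely.

move_arm --deltas '[[[0,-0.015,0,0,1],[0,-0.03,0,0,1],[0,-0.045,0,0,1],[0,-0.06,0,0,1],[0,-0.075,0,0,1],[0,-0.09,0,0,1],[0,-0.105,0,0,1],[0,-0.12,0,0,1],[0,-0.132,0,0,1],[0,-0.14,0,0,1],[0,-0.14,0,0,1]]]'

```text
clock: 13.25
position: [0.4327, 0.1613, 0.057]
ee_rot: [-0.0, 0.617, 0.787, -0.0]
contact_force: [0.6, -0.7, -0.5]
width: 0.0089
gripper_force: 42.0
```

```bash
python3 - <<'E'
from h import *
s,im,c=shot("scene")
s,im2,c=shot("wrist");print(s['position'],s['contact_force'])
cv2.imwrite("pics/v7.png",np.hstack([cv2.resize(im[130:290,220:420],(400,320)),cv2.resize(im2,(400,320))])[:,:,::-1])
E
```

```text
[0.43377907 0.16155706 0.0571453 ] [ 0.47379119  0.60236066 -0.76494056]
```

View pics/v7.png

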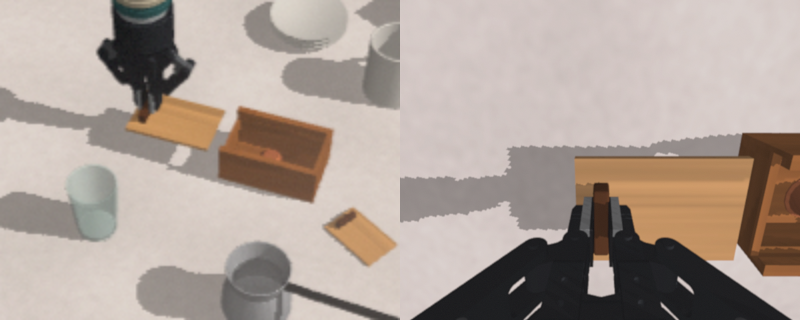

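The lid is out of the grooves and level. I'll move a little further from the box and lower it.

move_arm --deltas '[[[0,-0.0125,0,0,1],[0,-0.0125,0.01,0,1],[0,-0.0125,0.025,0,1],[0,-0.0125,0.037,0,1],[0,-0.0125,0.043,0,1],[0,-0.0125,0.047,0,1],[0,-0.0125,0.05,0,1],[0,-0.0125,0.051,0,1],[0,-0.0125,0.051,0,1]]]'

```text
clock: 14.25
position: [0.4244, 0.1592, 0.0165]
ee_rot: [0.0, 0.617, 0.787, 0.0]
contact_force: [-0.5, -0.8, -2.5]
width: 0.0087
gripper_force: 42.0
```

move_arm --deltas '[[[0,0,0.001,0,1],[0,0,0.0015,0,1],[0,0,0.0015,0,1]]]'

```text
clock: 14.55
position: [0.4244, 0.1593, 0.0164]
ee_rot: [0.0, 0.617, 0.787, 0.0]
contact_force: [-2.5, -1.0, 12.4]
width: 0.0089
gripper_force: 43.6
```

move_arm --deltas '[[[0,0,0,0,0],[0,0,0,0,0],[0,0,0,0,0],[0,0,-0.03,0,0],[0,0,-0.09,0,0],[0,0.03,-0.15,0,0],[0,0.09,-0.2,0,0],[0,0.15,-0.25,0,0],[0,0.21,-0.275,0,0],[0,0.212,-0.275,0,0],[0,0.212,-0.275,0,0]]]'

```text
clock: 15.65
position: [0.5937, 0.2006, 0.2366]
ee_rot: [0.002, 0.617, 0.787, 0.003]
contact_force: [-0.7, 0.6, -0.5]
width: 0.0428
gripper_force: 0.0
```

```bash
python3 - <<'E'
from h import *
s,im,c=shot("wrist","pics/w8.png");print(s['clock'],s['position'],s['ee_rot'],s['width'])
h=cv2.cvtColor(im,cv2.COLOR_RGB2HSV)
g=cv2.inRange(h,(3,110,60),(14,255,255))
for a,ct,mm in blobs(g>0,100)[:6]:
    cs,_=cv2.findContours(mm.astype(np.uint8),0,2)
    print(a,ct,cv2.minEnclosingCircle(cs[0]),onplane(c,ct,.03)[0].round(4))
E
```

```text
15.65 [0.59368541 0.200597   0.23658308] [0.00223523 0.61701978 0.78694008 0.00262622] 0.042838217053476756
15349 [337.5 207. ] ((337.0, 206.93084716796875), 89.91148376464844) [0.6092 0.1992 0.03  ]
8085 [605.  355.4] ((615.5, 338.5), 103.21105194091797) [0.9206 0.1109 0.03  ]
1115 [138.4 202.9] ((145.45152282714844, 198.65077209472656), 30.478342056274414) [0.4338 0.1603 0.03  ]
522 [197.9 170.5] ((193.5, 170.5), 43.73223876953125) [0.4818 0.2021 0.03  ]
383 [443.5 261.1] ((439.5, 257.5), 22.102134704589844) [0.7207 0.1717 0.03  ]
209 [168.  232.2] ((169.5, 235.0), 31.500099182128906) [0.4629 0.1388 0.03  ]
```

View pics/w8.png

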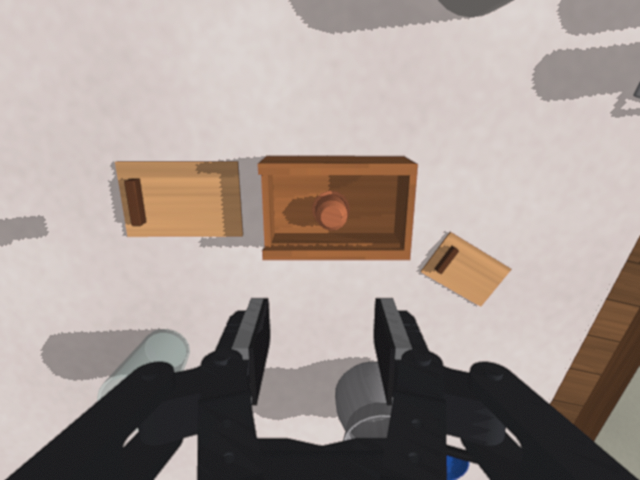

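The sliding lid lies flat on the shelf, bar up, at (180,200) px. The box is open, with the capsule near (332,212) px. That is already 11 views, one over the allowed 10, so from here I'll work on numbers only. Next is measuring the capsule and the canister's mouth.

```bash
python3 - <<'E'
from h import *
s,im,c=shot("wrist");print(s['position'],s['ee_rot'])
h=cv2.cvtColor(im,cv2.COLOR_RGB2HSV).astype(int)
print(h[212,[290,315,320,325,330,335,340,345,350,360]].tolist());print(h[[190,195,200,205,210,215,220,225,230,235],332].tolist())
cr=cv2.GaussianBlur(cv2.cvtColor(im,cv2.COLOR_RGB2GRAY),(3,3),0)[185:240,300:365]
C=cv2.HoughCircles(cv2.resize(cr,None,fx=4,fy=4,interpolation=cv2.INTER_CUBIC),cv2.HOUGH_GRADIENT,1,40,param1=80,param2=15,minRadius=40,maxRadius=110)
for q in (C[0][:4] if C is not None else []):
    u=q[:2]/4+[300,185];print(u,q[2]/4,onplane(c,u,.028)[0].round(4))
# canister mouth: bright sealing ring in w4 and white ring in the top view now
pose=dict(position=np.array([.51920179,-.24135992,.24475673]),ee_rot=[.00457635,.28883426,.95736735,-.00125893])
w=cv2.imread("pics/w4.png");hw=cv2.cvtColor(w,cv2.COLOR_BGR2HSV)
m=cv2.inRange(hw,(0,0,150),(180,60,255));k=np.zeros_like(m);k[315:385,345:430]=1
cc=cam("wrist",pose)
g=cv2.resize(cv2.GaussianBlur(cv2.cvtColor(w,cv2.COLOR_BGR2GRAY),(3,3),0)[310:390,340:440],None,fx=4,fy=4)
C=cv2.HoughCircles(g,cv2.HOUGH_GRADIENT,1,60,param1=80,param2=15,minRadius=90,maxRadius=160)
for q in (C[0][:4] if C is not None else []):
    u=q[:2]/4+[340,310];print('mouth',u,q[2]/4,onplane(cc,u,.124)[0].round(4))
E
```

```text
[0.59042325 0.1999803  0.23496937] [3.84006412e-04 6.16951884e-01 7.87000689e-01 3.75567223e-04]
[[12, 150, 112], [12, 151, 113], [9, 143, 96], [9, 142, 111], [10, 152, 166], [10, 152, 170], [10, 153, 172], [9, 151, 187], [9, 152, 193], [12, 151, 110]]
[[12, 151, 132], [9, 149, 139], [10, 143, 100], [9, 148, 136], [10, 152, 173], [10, 152, 170], [9, 149, 169], [9, 151, 167], [11, 153, 135], [12, 153, 95]]
mouth [391.125 361.625] 34.1 [ 0.64   -0.2573  0.124 ]
mouth [385.625 345.375] 35.85 [ 0.6247 -0.2533  0.124 ]
```

```bash
python3 - <<'E'
from h import *
s,im,c=shot("wrist")
h=cv2.cvtColor(im,cv2.COLOR_RGB2HSV)
m=cv2.medianBlur(cv2.inRange(h,(7,100,60),(10,255,255)),3);k=np.zeros_like(m);k[180:245,285:375]=255
m=cv2.morphologyEx(m&k,cv2.MORPH_CLOSE,np.ones((3,3),np.uint8))
for a,ct,mm in blobs(m>0,60)[:3]:
    ys,xs=np.where(mm);cs,_=cv2.findContours(mm.astype(np.uint8),0,2)
    print(a,ct,xs.min(),xs.max(),ys.min(),ys.max(),cv2.minEnclosingCircle(cs[0]))
    # edges left/right at flange height
    for z in(.0065,.02,.03):print(z,onplane(c,ct,z)[0].round(4))
    print('flange w',np.ptp(onplane(c,[(xs.min(),ct[1]),(xs.max()+1,ct[1])],.006),axis=0))
E
```

```text
1143 [338.6 210.8] 320 357 192 230 ((339.0831604003906, 211.14254760742188), 19.76401710510254)
0.0065 [0.6061 0.1894 0.0065]
0.02 [0.6047 0.1927 0.02  ]
0.03 [0.6036 0.1952 0.03  ]
flange w [0.03566853 0.00879473 0.        ]
```

move_arm --deltas '[[[-0.0168,0.0158,0.06,0,-0.3],[-0.0168,0.0158,0.12,0,-0.3],[-0.0168,0.0158,0.18,0,-0.3],[-0.0168,0.0158,0.1875,0,-0.3],[-0.0168,0.0158,0.1875,0,-0.3],[-0.0168,0.0158,0.1875,0,-0.3]]]'

```text
clock: 16.4
position: [0.6054, 0.19, 0.0874]
ee_rot: [0.001, 0.617, 0.787, 0.001]
contact_force: [0.7, 0.4, 0.4]
width: 0.0554
gripper_force: 0.0
```

```bash
python3 - <<'E'
from h import *
s,im,c=shot("wrist","pics/w9.png");print(s['position'],s['width'])
e=proj(c,[.606,.19,.015])[0];print(e)
h=cv2.cvtColor(im,cv2.COLOR_RGB2HSV)
m=cv2.medianBlur(cv2.inRange(h,(7,100,60),(10,255,255)),3);k=np.zeros_like(m);cv2.circle(k,tuple(int(v) for v in e),55,255,-1)
m=cv2.morphologyEx(m&k,cv2.MORPH_CLOSE,np.ones((3,3),np.uint8))
for a,ct,mm in blobs(m>0,200)[:3]:
    ys,xs=np.where(mm);cs,_=cv2.findContours(mm.astype(np.uint8),0,2)
    print(a,ct,xs.min(),xs.max(),ys.min(),ys.max(),cv2.minEnclosingCircle(cs[0]))
    for z in(.0065,.015):
        q=onplane(c,ct,z)[0];print(z,q.round(4),totool(s,np.r_[q[:2],.018]).round(4))
E
```

```text
[0.6054492  0.18999421 0.08735698] 0.055392309441517136
[323.8729052  256.81324063]
3215 [323.8 255.3] 294 354 222 289 ((325.0, 255.59701538085938), 34.12866973876953)
0.0065 [0.6066 0.1877 0.0065] [-0.0032  0.0004  0.0867]
0.015 [0.6057 0.1909 0.015 ] [0.001  0.0003 0.0867]
```

Centred, so I'll descend and grip gently.

move_arm --deltas '[[[0,0.0004,0.04,0,-0.3],[0,0.0004,0.065,0,-0.3],[0,0.0004,0.08,0,-0.3],[0,0.0004,0.086,0,-0.3],[0,0.0004,0.086,0,-0.3],[0,0.0004,0.086,0,1],[0,0.0004,0.086,0,1],[0,0.0004,0.086,0,1],[0,0.0004,0.086,0,1],[0,0.0004,0.086,0,1]]]' --squeeze 25

```text
clock: 17.45
position: [0.6056, 0.19, 0.0177]
ee_rot: [0.001, 0.617, 0.787, 0.001]
contact_force: [-0.4, -0.0, 6.8]
width: 0.0286
gripper_force: 24.9
```

move_arm --deltas '[[[0,0,-0.02,0,1],[0,0,-0.06,0,1],[0,0,-0.12,0,1],[0,0,-0.18,0,1],[0,0,-0.24,0,1],[0,0,-0.28,0,1],[0,0,-0.28,0,1]]]'

```text
clock: 18.15
position: [0.6074, 0.1903, 0.2467]
ee_rot: [0.004, 0.617, 0.787, 0.005]
contact_force: [0.1, -1.4, 0.7]
width: 0.029
gripper_force: 24.9
```

move_arm --deltas '[[[-0.05,-0.009,0,0,1],[-0.11,-0.02,0,0,1],[-0.17,-0.031,0,0,1],[-0.23,-0.042,0,0,1],[-0.29,-0.053,0,0,1],[-0.35,-0.063,0,0,1],[-0.41,-0.074,0,0,1],[-0.47,-0.085,0,0,1],[-0.52,-0.094,0,0,1],[-0.547,-0.099,0,0,1],[-0.547,-0.099,0,0,1],[-0.547,-0.099,0,0,1]]]'

```text
clock: 19.35
position: [0.6318, -0.2531, 0.2393]
ee_rot: [-0.001, 0.617, 0.787, 0.0]
contact_force: [-0.9, -0.3, -0.4]
width: 0.0286
gripper_force: 24.9
```

```bash
python3 - <<'E'
from h import *
s,im,c=shot("wrist","pics/w10.png");print(s['clock'],s['position'],s['ee_rot'],s['width'])
h=cv2.cvtColor(im,cv2.COLOR_RGB2HSV)
e=proj(c,[[.633,-.2538,.124],[.633,-.2538,0],[.633,-.2538,.098]]);print(e.round(0).tolist())
m=cv2.inRange(h,(0,130,40),(8,255,255))|cv2.inRange(h,(172,130,40),(180,255,255))
for a,ct,mm in blobs(m>0,150)[:4]:
    ys,xs=np.where(mm);print('red',a,ct,xs.min(),xs.max(),ys.min(),ys.max())
m=cv2.inRange(h,(4,100,60),(12,255,255))
for a,ct,mm in blobs(m>0,150)[:4]:
    ys,xs=np.where(mm);print('cu',a,ct,xs.min(),xs.max(),ys.min(),ys.max())
# inside of mouth (brass/gold) 
m=cv2.inRange(h,(15,90,40),(32,255,255))
for a,ct,mm in blobs(m>0,150)[:4]:
    ys,xs=np.where(mm);print('br',a,ct,xs.min(),xs.max(),ys.min(),ys.max())
s2,im,c=shot("top","pics/t10.png")
E
```

```text
19.35 [ 0.63179653 -0.25310164  0.23931752] [-1.30447500e-03  6.17061800e-01  7.86913483e-01  4.51555401e-04] 0.028640706023527633
[[325.0, 235.0], [324.0, 195.0], [325.0, 224.0]]
red 2247 [321.7 189. ] 279 364 161 239
red 779 [320.2 251.8] 288 354 225 264
cu 17684 [516.7 253.1] 434 622 145 369
cu 6538 [321.5 320.7] 283 360 271 371
cu 1819 [608.7 376.7] 564 639 302 442
cu 561 [322.2 178.2] 282 362 162 205
br 4807 [203.6 155.8] 163 243 118 194
br 2574 [381.1  95.8] 354 410 67 125
br 2539 [321.6 226.7] 290 353 202 252
```

The red body, the inner mouth and the held capsule all centre on column 321.5, and the rows agree within about 2 mm. I'll lower it to the mouth.

move_arm --deltas '[[[-0.001,0,0.04,0,1],[-0.001,0,0.08,0,1],[-0.001,0,0.105,0,1],[-0.001,0,0.12,0,1],[-0.001,0,0.127,0,1],[-0.001,0,0.129,0,1],[-0.001,0,0.129,0,1]]]'

```text
clock: 20.15
position: [0.6331, -0.2548, 0.1381]
ee_rot: [0.001, 0.617, 0.787, 0.0]
contact_force: [0.6, 0.9, 0.1]
width: 0.0288
gripper_force: 24.9
```

move_arm --deltas '[[[0,0,0.002,0,1],[0,0,0.004,0,1],[0,0,0.004,0,1]]]'

```text
clock: 20.45
position: [0.6324, -0.255, 0.1342]
ee_rot: [0.0, 0.617, 0.787, 0.0]
contact_force: [0.3, -0.2, -0.5]
width: 0.0289
gripper_force: 24.9
```

```bash
python3 - <<'E'
from h import *
s=manip.get_state();print(s['position'],s['contact_force'],s['moment'],s['width'])
E
```

```text
[ 0.63240961 -0.25500002  0.13415919] [ 0.29766273 -0.19418065 -0.45163212] [ 0.01847771  0.03520131 -0.00465296] 0.028923283185030704
```

move_arm --deltas '[[[0,0,0.002,0,1],[0,0,0.004,0,1],[0,0,0.004,0,1]]]'

```text
clock: 20.75
position: [0.6323, -0.2549, 0.1308]
ee_rot: [-0.0, 0.617, 0.787, -0.0]
contact_force: [0.9, 0.2, 3.0]
width: 0.0287
gripper_force: 26.6
```

Light contact with the sealing ring and the capsule's flange is inside the mouth, so I'll release and rise.

move_arm --deltas '[[[0,0,0,0,0.1],[0,0,0,0,0.1],[0,0,0,0,0.1],[0,0,0,0,0],[0,0,-0.03,0,-0.2],[0,0,-0.08,0,-0.3],[0,0,-0.14,0,-0.3],[0,0,-0.16,0,-0.3],[0,0,-0.16,0,-0.3],[0,0,-0.16,0,-0.3]]]'

```text
clock: 21.75
position: [0.632, -0.255, 0.2575]
ee_rot: [-0.001, 0.617, 0.787, -0.0]
contact_force: [0.2, -0.3, -0.9]
width: 0.0551
gripper_force: 0.0
```

```bash
python3 - <<'E'
from h import *
s,im,c=shot("wrist","pics/w11.png");print(s['clock'],s['position'],s['width'],s['contact_force'])
h=cv2.cvtColor(im,cv2.COLOR_RGB2HSV)
e=proj(c,[[.633,-.254,.122],[.633,-.254,.1],[.633,-.254,.15]]).round(0).astype(int);print(e.tolist())
for n,lo,hi in(('cu',(7,90,40),(12,255,255)),('br',(15,90,40),(32,255,255)),('red',(0,130,40),(6,255,255))):
    for a,ct,mm in blobs(cv2.inRange(h,lo,hi)>0,150)[:5]:
        ys,xs=np.where(mm);print(n,a,ct,xs.min(),xs.max(),ys.min(),ys.max())
print(h[200:270:6,e[0,0]].tolist()); print(h[e[0,1]-12,280:364:7].tolist())
E
```

```text
21.75 [ 0.6320119  -0.25495241  0.25747027] 0.05509890641817493 [ 0.17446438 -0.34632358 -0.93010938]
[[325, 224], [325, 216], [325, 236]]
cu 16735 [508.7 246.6] 437 609 141 370
cu 1113 [321.4 215.2] 304 339 196 234
cu 973 [616.3 352.1] 589 639 313 396
cu 451 [587.6 402.1] 563 603 379 423
br 4376 [209.2 151.1] 170 247 115 188
br 2344 [378.7  93.5] 352 406 66 121
br 1177 [322.2 218.7] 292 352 193 242
red 1251 [322.2 188.9] 281 362 172 228
red 605 [321.  240.6] 290 353 214 252
red 531 [322.1 167.2] 289 355 156 184
[[10, 147, 113], [10, 146, 126], [9, 147, 147], [9, 145, 134], [9, 148, 157], [9, 144, 129], [19, 163, 125], [16, 169, 116], [0, 198, 90], [27, 17, 148], [6, 11, 231], [9, 11, 229]]
[[2, 61, 141], [26, 21, 198], [19, 164, 134], [19, 161, 133], [9, 145, 123], [9, 150, 187], [9, 150, 170], [9, 147, 132], [9, 143, 123], [19, 161, 135], [19, 165, 133], [16, 32, 208]]
```

The copper capsule now shows inside the mouth, with brass all round it. Its row (215) matches a height of about 0.10 m, below the rim. Nothing is touching the gripper, so I'll hand in.

```bash
python3 -c "
from rig import manip
print(manip.sign_off())"
```

```text
the job is handed in; nothing more can be done
None
```

The job is handed in at about 22 s, with no verdict returned: both lids lie right way up on the shelf (seen in the pictures), and the capsule is in the canister going by its measured image position; I viewed 11 pictures, one over the limit of 10.

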